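# Fetch the sample tin from behind the bottles and weigh it

### The arm

A 6-joint arm with a two-finger parallel gripper is mounted at the origin on the work surface. World frame = base frame: x ahead of the robot, y to its left, z up, the work surface at z = 0. Lengths are in m, angles in rad, forces in N, time in s.
With the tool pointing down it reaches from about 0.35 to 1 m from the base axis. Payload 7.1 kg.
Tool frame: the origin (TCP) lies between the finger pads; the fingertips stand 22 mm ahead of it and the grasp point (between the pads) lies 3 mm ahead of it; x points along the fingers, y is the direction in which the jaws open and shut, and the axes are right-handed (so a half turn about x gives the same grasp; the last joint's range is limited). The gripper opens to 85 mm and grips with 20 to 120 N. Pads are 22 mm wide; open, the fingers measure 114 mm over their backs; the gripper's body (76 mm by 85 mm) begins 54 mm behind the grasp point. The pads swing forward as they close: fully open they stand 13 mm farther back than shut.
Start: joints at [1.285, 0.423, 1.63, -0, 1.089, -0.019], TCP at [0.165, 0.603, 0.253] pointing down, gripper open.
Joint ranges: [-3, 3], [-0.9, 2.11], [0.09, 2.58], [-1.31, 4.45], [0.11, 2.69], [-2.54, 2.54]. Speed limits (rad/s): [2.39, 2.39, 3.01, 3.14, 3.14, 3.14].

### API

Orientations are given as a rotation vector (axis times angle).
In Python, from rig import manip gives the robot as it stands. The module is installed in compiled form; this text tells all that it offers. Calls block until the motion is done:
- manip.move_to(position, orientation): joint-space move of the TCP to a pose.
- manip.servo_line(position, orientation=None, rate=0.15): straight line of the TCP; orientation=None keeps the orientation; rate is the mean speed in m/s.
- manip.set_joints(angles): joint-space move.
- manip.command_gripper(opening, f_grip=None): finger opening in m; f_grip is the grip in N (None keeps the last); returns when the fingers have stopped.
- manip.hold(seconds).
- manip.solve_ik(position, orientation): joint angles nearest the present ones, or None.
- manip.camera(name): name is "side" or "top"; returns a dict with "image" (384x512x3 uint8, red, green, blue), "fx", "fy", "cx", "cy" (pixels), "cam_to_world" (4x4, takes a point from camera to world coordinates). Camera axes: x right, y down, z forward; pixel columns grow to the right and rows downward; lengths in m; the calibration is good to about 2 mm. A picture is of the moment at which its call begins. There is no depth.
A pose or a line that the arm cannot do raises manip.IKError and nothing moves.
- manip.sign_off(): hands the job in, once; it reports no verdict.
Readings, each from a call of its own:
- manip.get_time(): time.
- manip.get_joint_positions(): joint angles.
- manip.get_joint_vel(): joint speeds.
- manip.get_tau(): joint torques, N m.
- manip.get_position(): TCP position.
- manip.get_ee_rot(): TCP orientation.
- manip.get_contact_force(): force on the tool from outside, world axes, zero at the start.
- manip.get_torque(): the same for the moment, N m.
- manip.get_width(): finger opening in m.
Only numpy, scipy, OpenCV 4.12 (cv2) and the standard library are available. Lean on these libraries where they do the work, as an engineer would, in place of code of your own. Each camera call takes 0.05 s, during which the arm holds its last target. There are 200 camera calls.

### The job

The small steel sample tin stands in the back row of the white bottle bay, behind three closed bottles. First stand all three bottles upright in the empty metal side tray, then set the tin upright in the middle of the balance's round pan, and last put each bottle back in the bay on the very spot where it stood at the start. Let nothing tip over, and leave the little clear beaker and the brass weight in the bay where they are.

Things in the scene. Friction and masses are not known exactly. Their poses are not given: they have to be found in the camera images.
- tall_mid (a point): Tall narrow bottle of brown glass, loose, round, 130 mm high, about 0.2 kg: body 50 mm across up to 70 mm height, then shoulders, a 26 mm neck from 88 to 98 mm, and a black screw cap 34 mm across from 98 to 130 mm (grip it by the cap). The point is on the axis half-way up, 65 mm above the underside; z is up along the bottle.
- wide_mid (a point): Squat wide-mouthed white plastic bottle, loose, round, 90 mm high, about 0.18 kg: body 58 mm across, white lid 60 mm across from 58 to 90 mm height (grip it by the lid). The point is on the axis half-way up, 45 mm above the underside; z is up.
- flask_mid (a point): Clear conical flask, loose, round, 120 mm high, about 0.18 kg: base 64 mm across, narrowing to a 27 mm neck at 74 to 92 mm height, closed by a grey rubber stopper-cap 32 mm across from 92 to 120 mm (grip it by the stopper). The point is on the axis half-way up, 60 mm above the underside; z is up.
- tin_mid (a point): Small round sample tin of bare steel with a flat lid, loose, 44 mm across, 40 mm high, about 0.09 kg, to be gripped across its sides. The point is at its centre, 20 mm above the underside; z is up.
- beaker_mid (a point): Little empty open clear beaker, 40 mm across, 45 mm high, loose, in the back row of the bay at one end; to be left alone. The point is on the axis, 22.5 mm above the underside.
- weight_mid (a point): Brass balance weight with a small knob on top, 30 mm across, 39 mm high, loose, in the back row of the bay at the other end; to be left alone. The point is on the axis, 19.5 mm above the underside.
- bay_in (a point): Bottle bay: fixed shallow white tray, 170 mm (x) by 290 mm (y), rims 16 mm above the table. Point: centre of its inner floor, 4 mm above the table; z up, x away from the robot to the back row. Grey flat disc marks at x = -30 and y = -85, 0, +85 mm carry one bottle each, in any order. Behind them the tin stands near the middle (x about 28 mm), beaker and weight near the ends (x about 37 mm).
- tray_in (a point): Side tray: fixed shallow bare-metal tray, empty, 290 mm (its x) by 120 mm (its y), walls 4 mm thick, rims 18 mm above the table; it lies left or right of the bay. Point: centre of its inner floor, 4 mm above the table; z up, x along its length. It holds the three bottles in a row, 85 to 90 mm apart.
- pan (a point): The balance: a fixed white box 220 mm (x) by 170 mm (y), 44 mm high, on the other side of the bay, with a fixed round steel pan 110 mm across. The point is the centre of the pan's flat top, 56 mm above the table; z is up.

How it is judged:
On the way, in this order (a step that is already met when the one before it is completed fails the run):
1. all three bottles stand upright together in the side tray (x of tall_mid in the frame of tray_in between -0.13 and 0.13 m and y of tall_mid in the frame of tray_in between -0.045 and 0.045 m and z of tall_mid in the frame of tray_in between 0.059 and 0.071 m and angle between each of tall_mid, wide_mid, flask_mid's own z axis and vertical below 0.1 rad and linear speed of each of tall, wide, flask below 0.02 m/s and x of wide_mid in the frame of tray_in between -0.13 and 0.13 m and y of wide_mid in the frame of tray_in between -0.045 and 0.045 m and z of wide_mid in the frame of tray_in between 0.039 and 0.051 m and x of flask_mid in the frame of tray_in between -0.13 and 0.13 m and y of flask_mid in the frame of tray_in between -0.045 and 0.045 m and z of flask_mid in the frame of tray_in between 0.054 and 0.066 m), for 0.2 s.
2. the tin stands upright in the middle of the balance pan (horizontal distance between tin_mid and pan below 0.015 m and z of tin_mid in the frame of pan between 0.014 and 0.026 m and angle between tin_mid's own z axis and vertical below 0.1 rad and linear speed of tin below 0.02 m/s), for 0.2 s.
At the end, for the whole second after the job is handed in: Each of the three bottles stands upright, at rest, within 15 mm of the spot where it itself stood at the start; the tin stands upright, at rest, on the balance pan within 15 mm of the pan's centre; the beaker and the weight are within 20 mm of where they were (all of step 2 and distance of each of tall_mid, wide_mid, flask_mid from where it was at the start of the episode below 0.015 m and angle between each of tall_mid, wide_mid, flask_mid's own z axis and vertical below 0.1 rad and linear speed of each of tall, wide, flask below 0.02 m/s and distance of each of beaker_mid, weight_mid from where it was at the start of the episode below 0.02 m); the robot touches nothing.
It fails at once if a bottle, the tin, the beaker or the weight tips over (more than about 35 degrees) (angle between any of tall_mid, wide_mid, flask_mid, tin_mid, beaker_mid, weight_mid's own z axis and vertical above 0.6 rad).
It also fails if it takes over 147 s, if anything falls off the work surface, if the arm or the gripper's body presses on something with over 40 N, if the wrist force passes 120 N, or if a joint passes its speed limit or range.

## Working session

There is one attempt and no reset: what is moved stays moved. The work goes in short steps, each a Python script; the robot and the scene stay as the last script left them, time stands still between calls to the robot, and variables do not carry over. Pictures are saved under pics/ and viewed, about 12 in all and at most 16, crops included, and the job is handed in when it is done.

```bash
mkdir -p pics; python3 - <<'E'
from rig import manip
import cv2,numpy as np
np.set_printoptions(precision=4,suppress=True)
for n in("top","side"):
    c=manip.camera(n); cv2.imwrite(f"pics/{n}0.png",c["image"][:,:,::-1])
    print(n,c["fx"],c["fy"],c["cx"],c["cy"]);print(c["cam_to_world"])
print(manip.get_ee_rot(),manip.get_time(),manip.get_width())
E
```

```text
top 401.73583001561406 401.73583001561406 251.14474135428503 192.08730516453045
[[ 0.0286 -0.9871  0.1573  0.4088]
 [-0.9991 -0.033  -0.0251  0.0167]
 [ 0.03   -0.1564 -0.9872  1.0672]
 [ 0.      0.      0.      1.    ]]
side 437.881825065747 437.881825065747 261.5179629033479 190.2482966176906
[[-0.9937 -0.0826  0.0752  0.5183]
 [-0.1114  0.6868 -0.7183  0.6922]
 [ 0.0077 -0.7222 -0.6917  0.7394]
 [ 0.      0.      0.      1.    ]]
[ 0.2083  1.5609 -0.2106] 0.1 0.0857015553626701
```

View pics/top0.png

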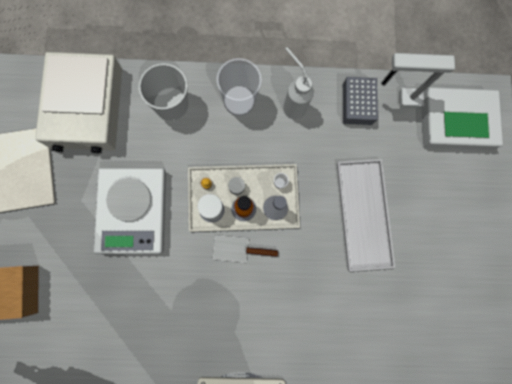

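View pics/side0.png

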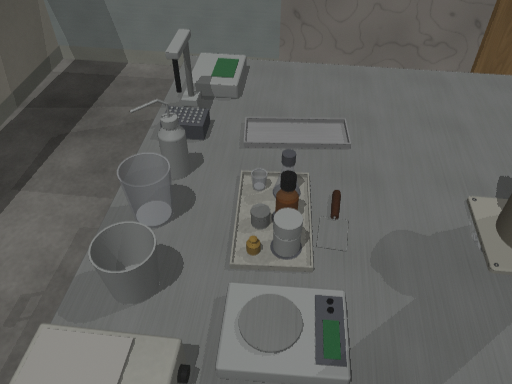

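The top view shows the bay at px (190–299, 163–232): the wide bottle is at (210,207), tall at (243,207), flask at (276,208). The weight is at (206,183), tin at (236,186) and beaker at (281,183). The tray centre is about (366,214) and the pan about (128,199). The side view agrees. Next I'll look at an enlarged bay crop.

```bash
python3 - <<'E'
import cv2
t=cv2.imread("pics/top0.png")[158:238,184:304]
cv2.imwrite("pics/c1.png",cv2.resize(t,None,fx=6.5,fy=6.5,interpolation=cv2.INTER_CUBIC))
s=cv2.imread("pics/side0.png")[140:275,225:325]
cv2.imwrite("pics/c2.png",cv2.resize(s,None,fx=4.4,fy=4.4,interpolation=cv2.INTER_CUBIC))
E
```

```text
(no output)
```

View pics/c1.png

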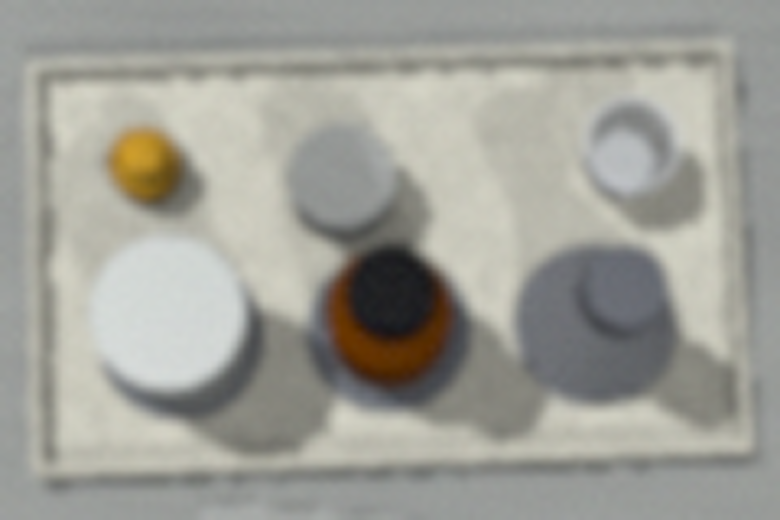

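View pics/c2.png

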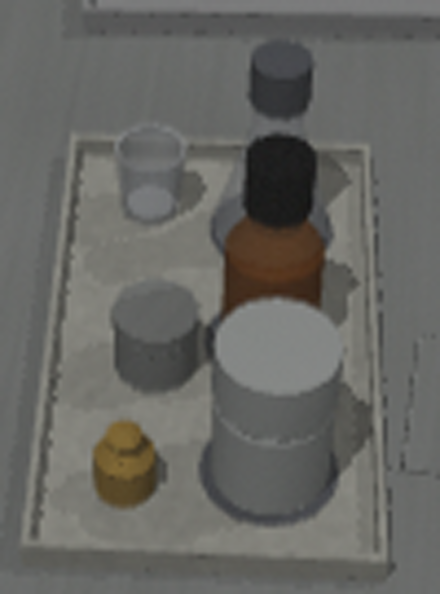

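Crop 1 shows these top centres: wide (169,314), tall cap (392,292), flask stopper (624,288), tin (342,181). Crop 2 shows wide (279,347), tall (281,160), flask (283,65), tin (157,315). Next I'll cast rays.

```bash
cat > h.py <<'E'
import numpy as np,cv2
from rig import manip
from scipy.spatial.transform import Rotation as R
np.set_printoptions(precision=4,suppress=True)
def ray(c,uv,z):
    T=c["cam_to_world"]; d=T[:3,:3]@[(uv[0]-c["cx"])/c["fx"],(uv[1]-c["cy"])/c["fy"],1]
    return (T[:3,3]+d*(z-T[2,3])/d[2])[:2]
def crop(X,f,o): return (np.array(X)+.5)/f-.5+np.array(o)
E
python3 - <<'E'
from h import *
T,S=manip.camera("top"),manip.camera("side")
for n,a,b,z in [("wide",(169,314),(279,347),.094),("tall",(392,292),(281,160),.134),("flask",(624,288),(283,65),.124),("tin",(342,181),(157,315),.044)]:
    print(n,ray(T,crop(a,6.5,(184,158)),z),ray(S,crop(b,4.4,(225,140)),z))
P=[ray(T,crop(a,6.5,(184,158)),.016) for a in [(27,57),(733,40),(752,455),(38,478)]]
print("bay",np.mean(P,0),(P[1]-P[0]),P[0]-P[3])
def big(lo,hi,im,box):
    x0,y0,x1,y1=box; m=cv2.inRange(im[y0:y1,x0:x1],lo,hi)
    c=max(cv2.findContours(m,0,1)[0],key=cv2.contourArea); return c+[x0,y0]
print("tray top approx corners",[ray(T,p,.018) for p in [(338,161),(380,158),(393,267),(349,271)]])
print("tray side",[ray(S,p,.018) for p in [(245,119),(347,119),(349,145),(244,146)]])
# pan: steel darker than white box
c=big((100,100,100),(195,195,195),T["image"],(104,174,155,226)); e=cv2.fitEllipse(cv2.convexHull(c));print("pan top",e,ray(T,e[0],.056))
c=big((100,100,100),(160,160,160),S["image"],(232,288,310,356)); e=cv2.fitEllipse(cv2.convexHull(c));print("pan side",e,ray(S,e[0],.056))
for cam,p in((T,(128.5,199.5)),(S,(270,323))): print("pan eye",ray(cam,p,.056),cam["image"][int(p[1]),int(p[0])])
E
```

```text
wide [0.5265 0.092 ] [0.5268 0.0967]
tall [0.5323 0.0092] [0.5334 0.0144]
flask [ 0.5378 -0.0755] [ 0.5375 -0.0687]
tin [0.588  0.0297] [0.5892 0.0362]
bay [0.5631 0.0099] [ 0.0175 -0.2903] [0.1718 0.0135]
tray top approx corners [array([ 0.6687, -0.2418]), array([ 0.6811, -0.3563]), array([ 0.3914, -0.384 ]), array([ 0.3781, -0.2688])]
tray side [array([ 0.6767, -0.3449]), array([ 0.3856, -0.3808]), array([ 0.3837, -0.2589]), array([ 0.662 , -0.2206])]
pan top ((129.13455200195312, 199.6873779296875), (45.7382926940918, 46.7302360534668), 107.04174041748047) [0.5403 0.2977]Traceback (most recent call last):
  File "<stdin>", line 14, in <module>
cv2.error: OpenCV(4.12.0) /io/opencv/modules/imgproc/src/shapedescr.cpp:361: error: (-201:Incorrect size of input array) There should be at least 5 points to fit the ellipse in function 'fitEllipseNoDirect'
```

```bash
cat >> h.py <<'E'
def rot(yaw):   # tool down, jaws at angle yaw from world x
    y=np.array([np.cos(yaw),np.sin(yaw),0]); x=np.array([0,0,-1.])
    return R.from_matrix(np.c_[x,y,np.cross(x,y)]).as_rotvec()
YB,YT=.065,.093+np.pi/2
U=np.array([.9957,.093]); TC=np.array([.529,-.309])
Z=dict(wide=.077,tall=.119,flask=.111,tin=.029)       # TCP heights for grasp
W=dict(wide=.060,tall=.034,flask=.032,tin=.044)
P0=dict(wide=(.5268,.0935),tall=(.5327,.011),flask=(.5378,-.0735),tin=(.5885,.0315))
PT=dict(wide=TC+.088*U,tall=TC,flask=TC-.088*U)
def line(p,z,yaw,rate): manip.servo_line([p[0],p[1],z],rot(yaw),rate)
def pick(n,p,yaw,lift=.17,dz=0):
    z=Z[n]+dz
    manip.command_gripper(min(.085,W[n]+.025))
    line(p,z+.04,yaw,.25); line(p,z,yaw,.08)
    manip.command_gripper(0,45); w=manip.get_width()
    line(p,z+.02,yaw,.08); f=manip.get_contact_force()
    print(n,"pick width",round(w,4),"F",f,"t",manip.get_time())
    line(p,z+lift,yaw,.25)
def place(n,p,yaw,lift=.17,dz=.0005):
    z=Z[n]+dz
    line(p,z+.025,yaw,.25); line(p,z,yaw,.05); f=manip.get_contact_force()
    manip.command_gripper(min(.085,W[n]+.022)); line(p,z+.05,yaw,.15); line(p,z+lift,yaw,.3)
    print(n,"placed F",f,"t",manip.get_time())
E
python3 - <<'E'
from h import *
from h import manip as m
for y in (YB,YB-np.pi):
    print(y,m.solve_ik([*P0["wide"],.3],rot(y)))
for y in (YT,YT-np.pi): print(y,m.solve_ik([*PT["wide"],.3],rot(y)),m.solve_ik([*PT["flask"],.1],rot(y)))
E
```

```text
0.065 [ 0.1534  0.2367  1.7843 -0.      1.1206  0.0884]
-3.076592653589793 None
1.6637963267948965 [-0.4712  0.47    1.4423 -0.      1.2293 -2.135 ] [-0.645   0.5332  1.8987 -0.      0.7097 -2.3088]
-1.4777963267948966 [-0.4712  0.47    1.4423  0.      1.2293  1.0066] [-0.645   0.5332  1.8987  0.      0.7097  0.8328]
```

```bash
sed -i 's|.093+np.pi/2|.093-np.pi/2|' h.py; python3 - <<'E'
from h import *
m=manip
m.move_to([*P0["wide"],.28],rot(YB)); print(m.get_time())
n="wide"; p=P0[n]; m.command_gripper(.085)
line(p,Z[n]+.04,YB,.25)
S=m.camera("side")["image"][100:300,200:360];T=m.camera("top")["image"][140:260,170:320]
a=cv2.resize(S,(480,600),interpolation=2);b=cv2.resize(T,(320,256),interpolation=2)
o=np.zeros((600,800,3),np.uint8);o[:,:480]=a;o[:256,480:]=b;cv2.imwrite("pics/c3.png",o[:,:,::-1])
print(m.get_time(),m.get_position())
E
```

```text
2.4333
3.55 [0.528  0.0937 0.1186]
```

View pics/c3.png

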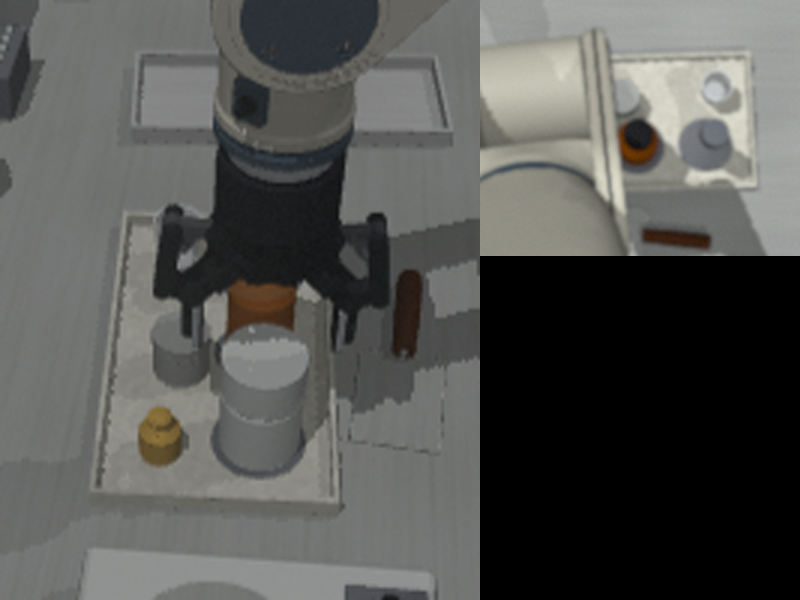

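The fingertips at crop px (192,338) and (340,340) straddle the lid centre at (265,350), so the tool is well aligned. Now I'll pick and place the wide bottle.

```bash
python3 - <<'E'
from h import *
m=manip
pick("wide",P0["wide"],YB); print(m.get_position())
line(PT["wide"],Z["wide"]+.17,YT,.3)
place("wide",PT["wide"],YT)
line(P0["tall"],Z["tall"]+.19,YB,.35)
for k in("top","side"): cv2.imwrite(f"pics/{k}1.png",m.camera(k)["image"][:,:,::-1])
a=cv2.imread("pics/top1.png")[130:290,170:410];b=cv2.imread("pics/side1.png")[90:290,200:400]
cv2.imwrite("pics/c4.png",np.hstack([cv2.resize(a,(450,300)),cv2.resize(b,(300,300))]))
E
```

```text
wide pick width 0.0586 F [-0.2615  0.2436 -2.5031] t 5.425
[0.5258 0.0934 0.2457]
wide placed F [-1.2967 -0.9876  1.3673] t 10.6333
```

View pics/c4.png

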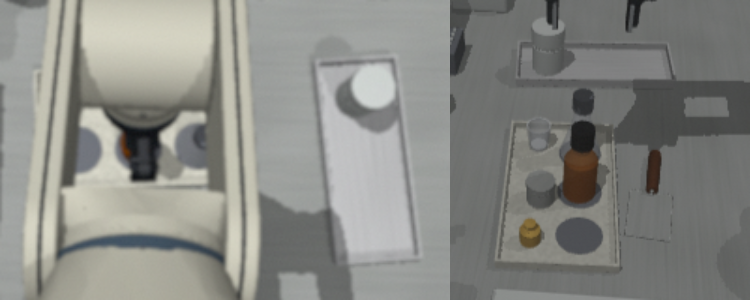

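The wide bottle stands in the far end of the tray at crop px (374,87). The bay disc is empty and nothing else moved. Tall and flask are next.

```bash
python3 - <<'E'
from h import *
m=manip
for n in("tall","flask"):
    line(P0[n],Z[n]+.19,YB,.35)
    pick(n,P0[n],YB); print(m.get_position())
    line(PT[n],Z[n]+.17,YT,.3)
    place(n,PT[n],YT)
line(P0["tin"],.25,YB,.35)
manip.command_gripper(.075)
line(P0["tin"],Z["tin"]+.045,YB,.25)
for k in("top","side"): cv2.imwrite(f"pics/{k}2.png",m.camera(k)["image"][:,:,::-1])
a=cv2.imread("pics/top2.png")[150:280,330:410];b=cv2.imread("pics/side2.png")[90:290,200:400]
cv2.imwrite("pics/c5.png",np.hstack([cv2.resize(a,(308,500)),cv2.resize(b,(490,500))]))
E
```

```text
tall pick width 0.0328 F [-0.4381 -0.6125 -2.2377] t 15.175
[0.5317 0.011  0.2876]
tall placed F [-0.4092  0.7483  3.9207] t 20.375
flask pick width 0.031 F [ 0.5943  0.4896 -2.1986] t 24.4333
[ 0.5368 -0.0733  0.2796]
flask placed F [-0.9469  0.8643  3.2732] t 29.6333
```

View pics/c5.png

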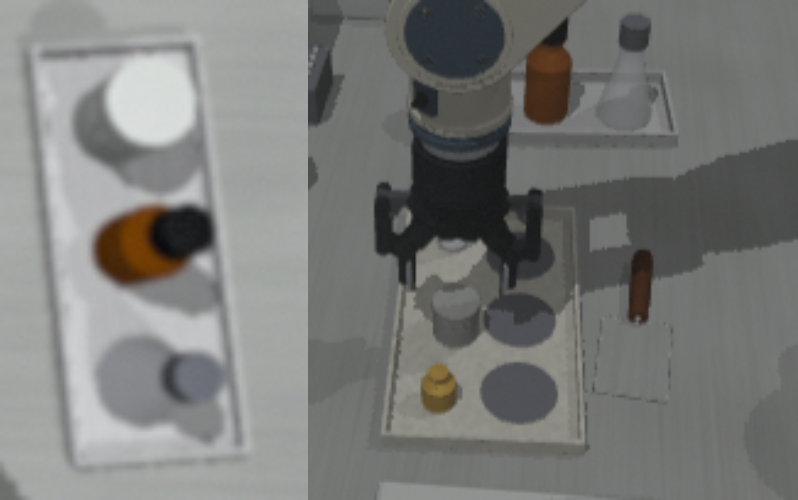

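All three stand upright in the tray. The fingers at crop px x=407 and 512 straddle the tin at x=456. I'll grip it and carry it over the pan.

```bash
python3 - <<'E'
from h import *
m=manip
T,S=m.camera("top"),m.camera("side")
print("pan top",ray(T,(129.1,199.7),.056),"side",ray(S,(270.5,324),.056))
pick("tin",P0["tin"],YB,lift=.12); print(m.get_position())
p=(.5405,.3)
line(p,.20,YB,.25); line(p,Z["tin"]+.052+.03,YB,.2)
for k in("top","side"): cv2.imwrite(f"pics/{k}3.png",m.camera(k)["image"][:,:,::-1])
a=cv2.imread("pics/top0.png")[160:260,80:180];b=cv2.imread("pics/side3.png")[230:384,200:370]
cv2.imwrite("pics/c6.png",np.hstack([cv2.resize(a,(350,350),interpolation=2),cv2.resize(b,(386,350),interpolation=2)]))
E
```

```text
pan top [0.5403 0.2977] side [0.5405 0.3095]
tin pick width 0.0426 F [-0.1813  0.7893 -1.1036] t 34.6083
[0.5882 0.0315 0.149 ]
```

View pics/c6.png

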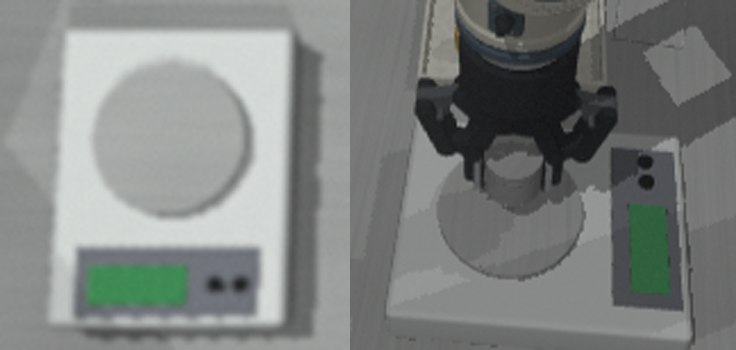

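The tin hangs above the pan. The two views disagree by about 1 cm on the pan's y, so I'll fit its rim more carefully on the clean start images.

```bash
python3 - <<'E'
from h import *
out=[]
for k,z,c0,r in(("top",5,(128.4,199),(17,29)),("side",5,(270.5,323.5),(20,42))):
    c=manip.camera(k); g=cv2.GaussianBlur(cv2.cvtColor(cv2.imread(f"pics/{k}0.png"),6),(0,0),.8).astype(np.float32)
    pts=[]
    for t in np.linspace(0,2*np.pi,72,endpoint=False):
        s=np.arange(*r,.25); xy=np.array(c0)[:,None]+np.outer([np.cos(t),np.sin(t)*(1 if k=="top" else .88)],s)
        v=cv2.remap(g,xy[0].astype(np.float32)[None],xy[1].astype(np.float32)[None],1)[0]
        i=np.argmax(np.gradient(v)); pts.append([*xy[:,i]])
    w=np.array([ray(c,p,.056) for p in pts])
    from scipy.optimize import least_squares
    f=least_squares(lambda q:np.hypot(*(w-q[:2]).T)-q[2],[.54,.3,.055],loss="soft_l1",f_scale=.001).x
    im=cv2.imread(f"pics/{k}0.png");x0,y0=(90,150) if k=="top" else (210,270)
    o=cv2.resize(im[y0:y0+114,x0:x0+110],None,fx=3.5,fy=3.5)
    for p in pts: cv2.circle(o,tuple(int(v) for v in ((np.array(p)-[x0,y0]+.5)*3.5)),2,(0,0,255),-1)
    out.append(o); print(k,f,np.std(np.hypot(*(w-f[:2]).T)-f[2]))
cv2.imwrite("pics/c7.png",np.hstack(out))
# held tin in side view now: tin known to be at TCP
T=manip.camera("side")["cam_to_world"]; print(manip.get_position())
E
```

```text
top [0.5413 0.2985 0.0574] 0.0011168368505844448
side [0.5413 0.3049 0.056 ] 0.0005531024948943325
[0.5413 0.3004 0.1125]
```

View pics/c7.png

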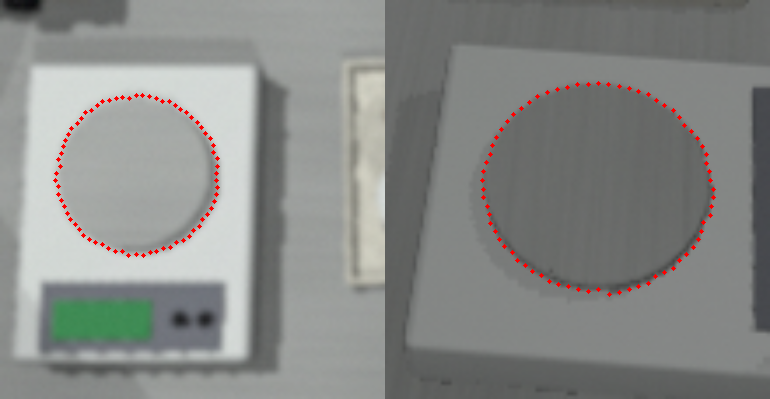

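The rim fit is clean in both views. Both give the same tin-to-pan offset, dy = 0.269, so the bias between the cameras cancels. I'll place the tin at (0.541, 0.3003).

```bash
python3 - <<'E'
from h import *
m=manip
place("tin",(.541,.3003),YB,lift=.15,dz=.0527)
line((.52,.0),.30,YB,.35)
b=m.camera("side")["image"]; cv2.imwrite("pics/c8.png",cv2.resize(b[230:384,200:370],(680,600),interpolation=2)[:,:,::-1])
T=m.camera("top")["image"];cv2.imwrite("pics/top4.png",T[:,:,::-1])
E
```

```text
tin placed F [-3.546  -2.5303  8.2847] t 39.4833
```

View pics/c8.png

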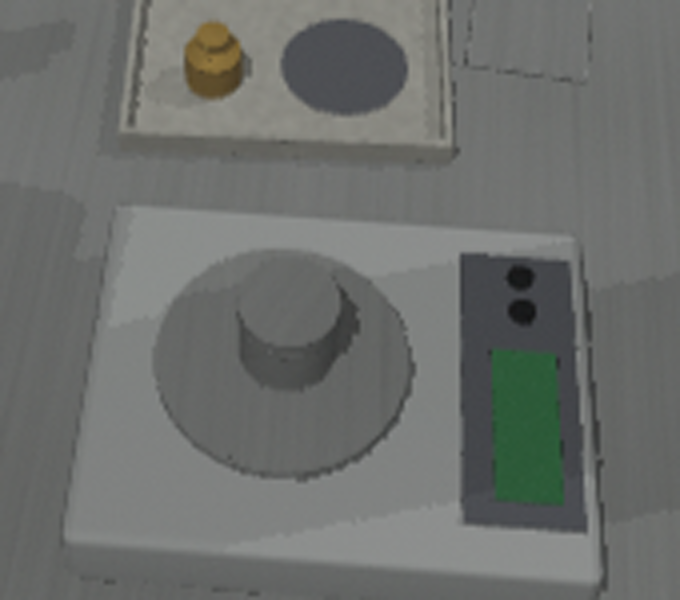

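The tin is upright on the pan, with its lid centre at crop px (289,303). I'll check that number and return the bottles.

```bash
python3 - <<'E'
from h import *
m=manip
S=m.camera("side"); print("tin-pan",ray(S,(271.9,307.4),.096)-[.5413,.3049])
line(PT["flask"],.32,YT,.35)
for n in("flask","tall","wide"):
    line(PT[n],Z[n]+.19,YT,.35)
    pick(n,PT[n],YT,lift=.18)
    line(P0[n],Z[n]+.18,YB,.3)
    place(n,P0[n],YB,lift=.18)
    if n!="wide": line(PT[n],.32,YT,.35)
m.move_to([.3,.35,.35],rot(YB)); print(m.get_time())
for k in("top","side"): cv2.imwrite(f"pics/{k}5.png",m.camera(k)["image"][:,:,::-1])
t=cv2.imread("pics/top5.png")[158:238,184:304]; cv2.imwrite("pics/c9.png",cv2.resize(t,None,fx=6.5,fy=6.5,interpolation=2))
cv2.imwrite("pics/c10.png",cv2.resize(cv2.imread("pics/side5.png")[140:275,225:325],None,fx=4.4,fy=4.4,interpolation=2))
E
```

```text
tin-pan [-0.0015 -0.0033]
flask pick width 0.0309 F [ 0.185   0.1819 -1.0829] t 45.0167
flask placed F [-0.0778  0.0983  3.7036] t 50.3333
tall pick width 0.0328 F [-0.0948 -0.0634 -1.993 ] t 54.7917
tall placed F [-1.4572 -1.1662  4.2584] t 60.1083
wide pick width 0.0588 F [ 0.0698  0.0377 -2.2115] t 64.8
wide placed F [-0.9819 -1.0616  6.3445] t 70.125
71.4583
```

View pics/c9.png

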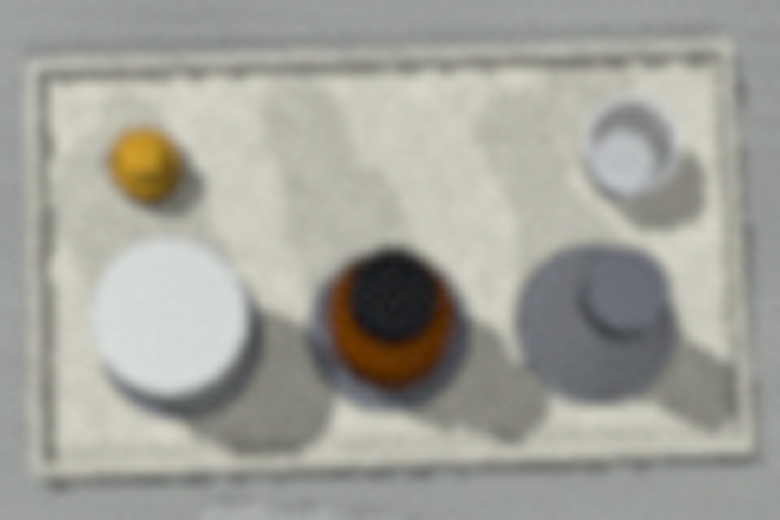

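View pics/c10.png

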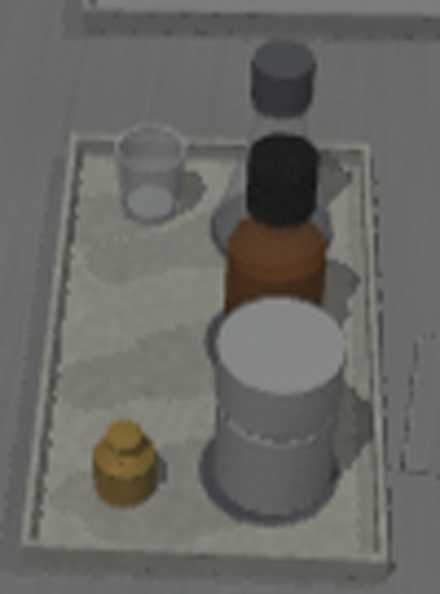

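Compared with the start crops, wide moved from (169,314) to (171,318), tall from (392,292) to (394,295), and flask is unchanged at (624,288). That is 2 mm or less each. The beaker and weight haven't moved, and the arm is clear. I'll hand the job in.

```bash
python3 -c "
from rig import manip as m
print(m.get_contact_force(),m.get_time()); m.sign_off()"
```

```text
[ 0.03558871 -0.37735184 -0.45003614] 71.5583
the job is handed in; nothing more can be done
```

I moved all three bottles upright into the side tray, set the tin on the balance pan, and put each bottle back on its starting spot. I then handed the job in at about 71.6 s of the 147 s allowed; the hand-in reports no verdict.

**Last checks:**
- **Tin:** upright on the pan, about 3.6 mm from its centre in the side view (limit 15 mm).
- **Bottles:** all three upright and within about 2 mm of where they stood, judged by comparing before and after images.
- **Beaker and weight:** no visible movement.
- **Arm:** clear of everything, with a contact force reading near zero.

**Disagreement:** the two cameras differed by about 5–7 mm in y throughout. I set the tin by the tin-to-pan offset, which both views agreed on. For the bottles I used positions between the two readings.

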